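# Lock the steel box and bring back its key

### The arm

A 7-joint arm with a two-finger parallel gripper is mounted at the origin on the work surface. World frame = base frame: x ahead of the robot, y to its left, z up, the work surface at z = 0. Lengths are in m, angles in rad, forces in N, time in s.
With the tool pointing down it reaches from about 0.4 to 0.85 m from the base axis. Payload 10.4 kg.
Tool frame: the origin (TCP) lies on the centre line of the jaws, within the pads' length; the fingertips stand 11 mm ahead of it and the grasp point (between the pads) lies 8 mm behind it (tip_reach is the distance from the TCP to the fingertips, in m); z points along the fingers, y is the line along which they close (so a half turn about z gives the same grasp; the last joint's range is limited). The gripper opens to 85 mm and grips with 20 to 120 N. Pads are 22 mm wide; open, the fingers measure 114 mm over their backs; the gripper's body (76 mm by 85 mm) begins 54 mm behind the grasp point. The pads swing forward as they close: fully open they stand 13 mm farther back than shut.
Start: joints at [1.219, 0.332, -0.065, 1.46, 0.022, 1.35, -0.088], TCP at [0.202, -0.592, 0.242] pointing down, gripper open.
Joint ranges: [-2.6, 2.6], [-0.5, 2.12], [-1.47, 1.34], [0.16, 2.42], [-1.27, 4.41], [0.06, 2.06], [-2.6, 2.6]. Speed limits (rad/s): [2.22, 2.22, 2.79, 2.79, 3.14, 3.14, 3.14].

### API

Orientations are given as a unit quaternion [x, y, z, w].
In Python, from workcell import get_obs, camera, hand_in, tip_reach gives the robot as it stands. The module is installed in compiled form; this text tells all that it offers.
- The arm moves only by the tool move_arm, never from a script. Its argument "plan" is a list of rows, each an object with "delta_pos": the shift along the tool's x, y, z in fractions of the full range, 1 being 0.8 m, a list of three; "turn": the turn, a rotation vector about the tool's x, y, z in fractions of the full range, 1 being 4 rad, a list of three; "fingers": the closure, from 0 (fully open) to 1 (shut). A call has 1 to 12 rows; each row is the pose to reach, as a shift and turn from the pose commanded when the call began, along the tool's axes at that moment; what a row does not reach only later rows make up. A row lasts 1/8 s, in which the tool goes at most 62.5 mm and 10.7 degrees, less where a joint would pass 70% of its speed; a pose out of reach is approached as far as the arm can. No shift or turn number may pass 1 either way. A call with a gripper value outside its range is refused whole. The fingers move at their own pace and stop on an object; "force" is the grip in N (left out, the last holds). Time passes only in rows, so rows that repeat a pose let the fingers close. It gives the time, the measured TCP pose, the force, the opening and the grip force at its end, in the units of the state.
- get_obs(): the state, without advancing time (a new reading comes with each control period).
- camera(name): name is "scene" or "side" or "wrist"; returns a dict with "color" (420x560x3 uint8, red, green, blue), "range_z" (420x560 float32, m along the optical axis (not along the pixel's ray), 0 where there is no reading), "fx", "fy", "cx", "cy" (pixels), "R" (3x3) and "t" (3): a world point X has camera coordinates R X + t; the wrist camera has in their place "tool_from_camera" (4x4, takes a point from camera to tool coordinates, whose origin is the TCP and whose axes are the flange's). Camera axes: x right, y down, z forward; pixel columns grow to the right and rows downward; lengths in m; the calibration is good to about 2 mm. A picture is of the moment at which its call begins: read the wrist's pose just before it.
- hand_in(): hands the job in; it is judged then, once.
The state is a dict: "clock": time; "joint_pos": joint angles; "joint_velocities": joint speeds; "tau": joint torques, N m; "position": TCP position; "ee_rot": TCP orientation; "ft_force": force on the tool from outside, world axes, zero at the start; "torque": the same for the moment, N m; "grip_width": opening from 0.0 (shut) to 1.0 (fully open); "grasp_force": force on a finger pad.
Only numpy, scipy, OpenCV 4.12 (cv2) and the standard library are available. Lean on these libraries where they do the work, as an engineer would, in place of code of your own. Each camera call takes 0.05 s, during which the arm holds its last target. There are 200 camera calls.

### The job

Lock the grey steel box: turn the key in its lid clockwise until the bolt is shot fully home and the key comes up firm against its stop, feeling for it and never forcing the key. Then turn the key back to the one position where it comes out, draw it out, and put it gently into the white dish. Leave the other things on the bench where they are.

Things in the scene. Friction and masses are not known exactly. Their poses are not given: they have to be found in the camera images.
- lockbox: grey steel security box, fixed to the bench, lid shut, 150 (x) x 220 (y) x 90 mm high. Origin: centre of its underside; x points from its front (keeper side) to its hinges, z up. On the lid near the front edge: steel rim-lock case, 56 (x) x 50 (y) mm, top 110 mm above the bench, with a round brass cylinder; behind it a bail handle folded flat (top 99 mm above the bench).
- lock_face (a point): point of the box on the cylinder's upright turning axis, at its face, 112 mm above the bench; axes as the box. Key angles count clockwise from above, 0 with the key's x along the box's x (black mark on the collar). Only at 0 (within 8 degrees) does the key come out; elsewhere the lock holds it. End stop at 0 when turning back. Over 40 N between key and lock (0.15 N m of twist) is forcing it.
- key: key, standing in the lock at an angle of 20 degrees. Black moulded bow 30 (x) x 10 (y, thickness) x 26 mm high, 2 to 28 mm above the origin; steel blade 10 (x) x 2.6 mm reaching 19 mm below it, rounded tip. About 30 g. Origin: middle of the shoulder, on the turning axis, at lock_face when fully in; z up out of the lock. Play in the keyway 0.5 mm sideways, 1 mm up and down.
- dish: round white ceramic dish, loose, 136 mm across the rim, 30 mm high, inner floor 6 mm above the bench, flat floor about 55 mm across; origin: centre of its underside.
- hex_holder: bystander: green enamel hex key holder, 36 x 110 x 34 mm with upright hex keys up to 110 mm high; origin: centre of its underside.
- eyebolt: bystander: nickel eyebolt lying flat, about 95 mm long, 42 mm wide, 10 mm high; origin on the bench at the root of its eye.
- tape_measure: bystander: stubby orange tape measure standing on edge, 74 x 36 x 62 mm; origin: centre of its underside.
- bolt: steel bolt, 14 mm wide, 8 high, sliding out of the lock case towards the box's -x into a keeper on its front; origin: middle of its nose. The key turns lightly (0.015 N m) for a few degrees, then moves the bolt (0.04 N m) until it butts on the keeper after 3.5 to 12 mm (keepers are set differently) and the key comes up firm (0.1 N m), at 40 to 88 degrees. Turning back leaves the bolt there.
Not all that is in view belongs to the job. Of the things like the dish, leave any that is black, purple or yellow; of the rest the larger one is meant.

How it is judged:
On the way, in this order (a step that is already met when the one before it is completed fails the run):
1. the key, in the lock and turned well round, presses the bolt firmly home against its keeper (contact force between bolt and anything else above 7 N and x of bolt in the frame of lock_face below -0.038 m and z of key in the frame of lock_face below 0.004 m and horizontal distance between key and lock_face below 0.006 m and angle between the x axis of key and the x axis of lockbox, either way round above 0.6 rad and not (contact force between bolt and the fingers above 0.1 N)), for 0.1 s.
2. the key is turned back and drawn clear of the lock (z of key in the frame of lock_face above 0.022 m), for 0.1 s.
At the end, for the whole second after the job is handed in: The bolt is still shot (at least 3 mm), the key lies at rest in the upright dish (its origin within 55 mm of the dish's centre and under 36 mm above the dish's underside) (x of bolt in the frame of lock_face below -0.038 m and horizontal distance between key and dish below 0.055 m and z of key in the frame of dish below 0.036 m and contact force between key and dish above 0.05 N and angle between dish's own z axis and vertical below 0.15 rad and linear speed of key below 0.03 m/s); the robot touches nothing.
It fails at once if the key is forced: more than 40 N between key and lock (contact force between key and lockbox above 40 N).
It fails at once if the key strikes the ceramic dish hard (over 20 N) (contact force between key and dish above 20 N).
It fails at once if the dish is pushed more than 40 mm (distance of dish from where it was at the start of the episode above 0.04 m).
It fails at once if a bystander is moved by more than 15 mm (distance of any of hex_holder, eyebolt, tape_measure from where it was at the start of the episode above 0.015 m).
It also fails if it takes over 72 s, if anything falls off the work surface, if the arm or the gripper's body presses on something with over 40 N, if the wrist force passes 120 N, or if a joint passes its speed limit or range.

## Working session

There is one attempt and no reset: what is moved stays moved. The work goes in short steps, Python scripts to look and compute and a tool call to move; the robot and the scene stay as the last step left them, time stands still between calls to the robot, and variables do not carry over. Pictures are saved under pics/ and viewed, at most 12 in all, crops included, and the job is handed in when it is done.

Besides the shell and the picture viewer there is one more tool, called after "Request:" by a JSON object that holds its "method" and its "body". move_arm: Moves the arm, as the interface text tells. Its arguments: {"type":"object","properties":{"plan":{"type":"array","items":{"type":"object","properties":{"delta_pos":{"type":"array","items":{"type":"number"}},"turn":{"type":"array","items":{"type":"number"}},"fingers":{"type":"number"}}}},"force":{"type":"number"}},"required":["plan"]}

```bash
mkdir -p pics
cat > h.py <<'E'
import numpy as np, cv2
from workcell import get_obs, camera, hand_in, tip_reach
from scipy.spatial.transform import Rotation as Ro
def pts(c):
    # world points for fixed cameras
    z=c["range_z"]; v,u=np.mgrid[:z.shape[0],:z.shape[1]]
    P=np.stack([(u-c["cx"])/c["fx"]*z,(v-c["cy"])/c["fy"]*z,z],-1)
    return (P-c["t"])@c["R"]
def wpts(c,o):
    z=c["range_z"]; v,u=np.mgrid[:z.shape[0],:z.shape[1]]
    P=np.stack([(u-c["cx"])/c["fx"]*z,(v-c["cy"])/c["fy"]*z,z],-1)
    T=np.array(c["tool_from_camera"]); P=P@T[:3,:3].T+T[:3,3]
    return P@Ro.from_quat(o["ee_rot"]).as_matrix().T+o["position"]
def save(c,n): cv2.imwrite(f"pics/{n}.png",c["color"][...,::-1])
E
python3 - <<'E'
from h import *
o=get_obs(); print(o, tip_reach)
ims=[]
for n in("scene","side"):
    c=camera(n); save(c,n+"0"); np.savez(n+"0.npz",**c); print(n,c["R"],c["t"],c["fx"])
E
```

```text
{'clock': 0.0, 'joint_pos': array([ 1.21940412,  0.33291844, -0.06470172,  1.46094544,  0.02162831,
        1.34989346, -0.08849824]), 'joint_velocities': array([-0.00247786,  0.00114153, -0.0006427 , -0.00087744,  0.00106002,
       -0.00165824, -0.00059627]), 'tau': array([ 8.34452021e-04, -6.25439358e+01,  4.97184251e-02, -3.91603231e+01,
        1.63104379e-02,  9.90405679e-03, -1.81135294e-05]), 'position': array([ 0.20168424, -0.59118409,  0.24148488]), 'ee_rot': array([ 9.86514591e-01,  1.63671695e-01, -1.66290853e-04, -7.15028982e-04]), 'ft_force': array([-0.25780396, -0.28269113,  0.52223645]), 'torque': array([-0.03577107, -0.00784127, -0.03076872]), 'grasp_force': 0.0, 'grip_width': 1.000212226563741} 0.011
scene [[-0.59584208  0.80303239  0.01054519]
 [ 0.52731485  0.40109856 -0.74903871]
 [-0.60573201 -0.44074815 -0.6624423 ]] [ 0.24833341 -0.25227849  1.72710765] 471.82872865935235
side [[ 0.92083962 -0.3898834   0.00673234]
 [-0.25036718 -0.60438552 -0.75632957]
 [ 0.29894927  0.69477268 -0.65415614]] [-0.46221116  0.27603459  0.75519263] 436.0811794606451
```

View pics/scene0.png

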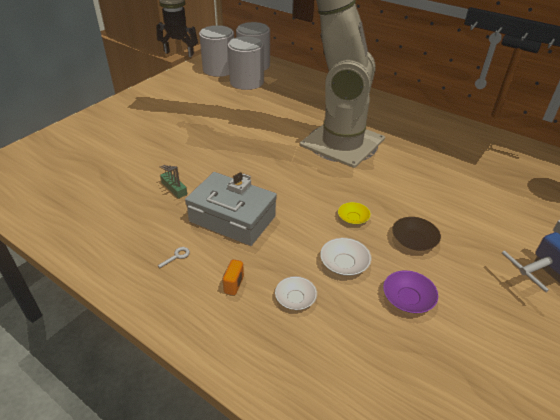

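View pics/side0.png

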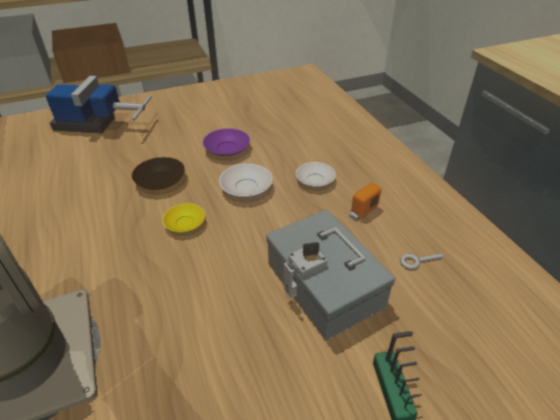

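The scene view shows the box at about (232,205), with the key at (238,178) on the side facing the robot. The larger white dish is at (345,259) and a smaller one, not wanted, at (296,295). The hex holder (173,182), eyebolt (175,257) and tape measure (233,277) are clear of it. The side view agrees: key at (311,249), dish at (246,183).

Run:
```python
from h import *
for n,dp,kp in(("scene",(345,259),(238,178)),("side",(246,183),(311,249))):
    c=dict(np.load(n+"0.npz")); W=pts(c); col=c["color"].astype(int)
    hsv=cv2.cvtColor(c["color"],cv2.COLOR_RGB2HSV)
    u0,v0=dp
    m=(hsv[...,1]<60)&(hsv[...,2]>140)&(W[...,2]<.05)&(c["range_z"]>0)
    mm=np.zeros_like(m); mm[v0-30:v0+30,u0-32:u0+32]=1
    P=W[m&mm]; rim=P[P[:,2]>.025]
    (cx,cy),r=cv2.minEnclosingCircle(rim[:,:2].astype(np.float32)); print(n,"dish",cx,cy,r,len(rim),P[:,2].max())
    # lid
    v1,u1=kp[1],kp[0]
    mm=np.zeros_like(m); mm[v1-60:v1+90,u1-80:u1+90]=1
    L=mm&(abs(W[...,2]-.09)<.005)
    P=W[L]; rc=cv2.minAreaRect(P[:,:2].astype(np.float32)); print("lid",rc,len(P))
    K=mm&(W[...,2]>.118)&(W[...,2]<.16); P=W[K]; print("key",P[:,:].mean(0),P.max(0),P.min(0),len(P))
    if len(P)>3: print(cv2.minAreaRect(P[:,:2].astype(np.float32)))
    C=mm&(W[...,2]>.104)&(W[...,2]<.116); P=W[C]; print("case",P.mean(0),cv2.minAreaRect(P[:,:2].astype(np.float32)),len(P))
```

```text
scene dish 0.549445629119873 0.3033110499382019 0.10419423878192902 361 0.03513314289273173
lid ((0.3909151554107666, -0.022257566452026367), (0.3557192087173462, 0.593071699142456), 65.11802673339844) 2308
key [ 0.51811553 -0.05531647  0.13127332] [ 0.53684814 -0.0372298   0.14314746] [ 0.06693474 -0.06427041  0.1181665 ] 76
((0.3020765781402588, -0.04364946484565735), (0.01459912583231926, 0.47023218870162964), 86.65787506103516)
case [ 0.51041866 -0.07751797  0.10978988] ((0.3620642423629761, -0.06797896325588226), (0.20361219346523285, 0.5913218855857849), 68.57970428466797) 229
side dish 0.5124121904373169 0.306456595659256 0.06879033148288727 228 0.03213749140462404
lid ((0.5516034364700317, -0.051801398396492004), (0.1650812029838562, 0.22088156640529633), 8.395234107971191) 5816
key [ 0.51802046 -0.05897951  0.13088854] [ 0.53371942 -0.05076468  0.13966602] [ 0.50463368 -0.06435126  0.11807184] 182
((0.5193105936050415, -0.05729944631457329), (0.01044497825205326, 0.02952011674642563), 78.01545715332031)
case [ 0.51239971 -0.07750213  0.10798121] ((0.5232146382331848, -0.15063677728176117), (0.07203126698732376, 0.23903562128543854), 11.456738471984863) 562
```

Careful with the scale: shifts go in shares of 0.8 m and turns go in shares of 4 rad. That gives: 0.455 m / 0.8 = 0.5688, -0.405 m / 0.8 = -0.5063, -2.04 rad / 4 = -0.51.

Request:
{"method": "move_arm", "body": {"plan": [{"delta_pos":[0.0375,-0.0375,-0.075],"turn":[0,0,-0.0425],"fingers":0},{"delta_pos":[0.1,-0.0875,-0.0875],"turn":[0,0,-0.085],"fingers":0},{"delta_pos":[0.15,-0.1375,-0.0875],"turn":[0,0,-0.1275],"fingers":0},{"delta_pos":[0.2,-0.175,-0.0875],"turn":[0,0,-0.17],"fingers":0},{"delta_pos":[0.25,-0.225,-0.0875],"turn":[0,0,-0.2125],"fingers":0},{"delta_pos":[0.3,-0.2625,-0.0875],"turn":[0,0,-0.255],"fingers":0},{"delta_pos":[0.35,-0.3125,-0.0875],"turn":[0,0,-0.2975],"fingers":0},{"delta_pos":[0.4,-0.35,-0.0875],"turn":[0,0,-0.34],"fingers":0},{"delta_pos":[0.45,-0.4,-0.0875],"turn":[0,0,-0.3825],"fingers":0},{"delta_pos":[0.5,-0.4375,-0.0875],"turn":[0,0,-0.425],"fingers":0},{"delta_pos":[0.55,-0.4813,-0.0875],"turn":[0,0,-0.4675],"fingers":0},{"delta_pos":[0.5688,-0.5063,-0.0875],"turn":[0,0,-0.51],"fingers":0}]}}

```text
clock: 1.6
position: [0.5024, -0.0582, 0.312]
ee_rot: [0.373, 0.928, 0.0, -0.0]
ft_force: [-0.1, -0.7, 0.6]
grip_width: 0.997
grasp_force: 0.0
```

Run:
```python
from h import *
o=get_obs(); print(o["position"],o["joint_pos"],Ro.from_quat(o["ee_rot"]).as_matrix().round(3)); c=camera("wrist"); print(c["tool_from_camera"])
np.savez("w1.npz",**c); np.save("o1",o); save(c,"w1")
```

```text
[ 0.50242384 -0.05818592  0.31198923] [ 0.67176068  0.08451402 -0.67912034  1.62757787  0.05237113  1.44864349
  0.79517234] [[-0.722  0.692 -0.   ]
 [ 0.692  0.722  0.001]
 [ 0.001  0.001 -1.   ]]
[[ 1.17062687e-03 -9.49408901e-01 -3.14040394e-01  8.03258198e-02]
 [ 9.99999315e-01  1.11446392e-03  3.58374617e-04  4.43091813e-04]
 [ 9.74263624e-06 -3.14040598e-01  9.49409555e-01 -1.31080003e-01]
 [ 0.00000000e+00  0.00000000e+00  0.00000000e+00  1.00000000e+00]]
```

View pics/w1.png

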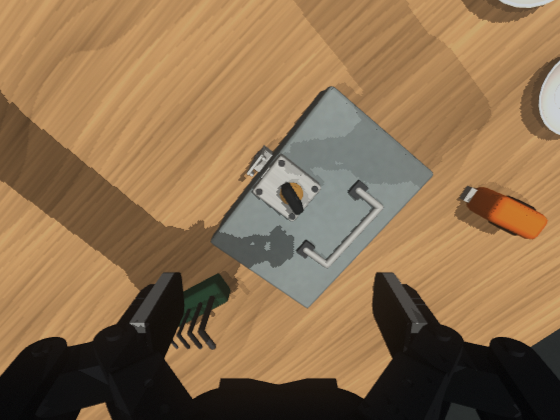

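The wrist view shows the key bow at (293,197) on the lock case (287,188), the keeper at (260,163), and the box outline clear.

Run:
```python
from h import *
c=dict(np.load("w1.npz")); o=np.load("o1.npy",allow_pickle=True).item(); W=wpts(c,o)
d=np.hypot(W[...,0]-.53,W[...,1]+.06)<.2
L=d&(abs(W[...,2]-.09)<.006); L=cv2.morphologyEx(L.astype(np.uint8),cv2.MORPH_OPEN,np.ones((3,3)))>0
n,lab,st,_=cv2.connectedComponentsWithStats(L.astype(np.uint8)); L=lab==1+st[1:,4].argmax()
print("lid",cv2.minAreaRect(W[L][:,:2].astype(np.float32)),np.median(W[L][:,2]))
nr=np.hypot(W[...,0]-.52,W[...,1]+.057)<.06
C=nr&(W[...,2]>.104)&(W[...,2]<.115);print("case",cv2.minAreaRect(W[C][:,:2].astype(np.float32)),np.median(W[C][:,2]))
K=nr&(W[...,2]>.13)&(W[...,2]<.15);P=W[K];print("key",P.mean(0),np.percentile(P[:,2],[5,50,95]),cv2.minAreaRect(P[:,:2].astype(np.float32)),len(P))
# ray cast dark key mask to plane z=.14
hsv=cv2.cvtColor(c["color"],cv2.COLOR_RGB2HSV)
sub=(hsv[...,2]<45)&nr&(W[...,2]>.125)
v,u=np.nonzero(sub); print("dark",len(u))
T=c["tool_from_camera"];R=Ro.from_quat(o["ee_rot"]).as_matrix()
r=np.stack([(u-c["cx"])/c["fx"],(v-c["cy"])/c["fy"],0*u+1],-1)@T[:3,:3].T@R.T
s=R@T[:3,3]+o["position"]; X=s+r*((.14-s[2])/r[:,2])[:,None]
print(cv2.minAreaRect(X[:,:2].astype(np.float32)), s)
```

```text
lid ((0.5603185296058655, -0.050290144979953766), (0.14956405758857727, 0.2194855511188507), 8.392173767089844) 0.08942447027805303
case ((0.5074674487113953, -0.058467473834753036), (0.07158520817756653, 0.05039893835783005), 8.295439720153809) 0.10938731812826769
key [ 0.51986783 -0.05557577  0.13832458] [0.13382994 0.13878765 0.14032477] ((0.5207251310348511, -0.056201063096523285), (0.010228808037936687, 0.029178928583860397), 78.50103759765625) 327
dark 27583
((0.6556398868560791, -0.10336759686470032), (0.5423010587692261, 0.2947002649307251), 46.27656173706055) [ 0.44474566 -0.00245736  0.44314545]
```

In the tool's units: 0.122 m / 0.8 = 0.1525, 0.11 m / 0.8 = 0.1375, -0.564 rad / 4 = -0.141.

Request:
{"method": "move_arm", "body": {"plan": [{"delta_pos":[-0.0038,0.0038,0.025],"turn":[0,0,-0.035],"fingers":0.3},{"delta_pos":[-0.0075,0.0088,0.0625],"turn":[0,0,-0.07],"fingers":0.5},{"delta_pos":[-0.0113,0.0138,0.1],"turn":[0,0,-0.105],"fingers":0.5},{"delta_pos":[-0.0144,0.0173,0.1375],"turn":[0,0,-0.141],"fingers":0.5},{"delta_pos":[-0.0144,0.0173,0.1525],"turn":[0,0,-0.141],"fingers":0.5},{"delta_pos":[-0.0144,0.0173,0.1525],"turn":[0,0,-0.141],"fingers":0.5},{"delta_pos":[-0.0144,0.0173,0.1525],"turn":[0,0,-0.141],"fingers":0.5}]}}

```text
clock: 2.52
position: [0.5201, -0.0595, 0.1915]
ee_rot: [0.105, 0.994, -0.0, 0.001]
ft_force: [0.0, -1.0, 0.5]
grip_width: 0.502
grasp_force: 0.0
```

```bash
cat > m.py <<'E'
from h import *
o=get_obs(); c=camera("wrist"); save(c,"w2"); R=Ro.from_quat(o["ee_rot"]).as_matrix()
print(o["position"],o["joint_pos"],o["grip_width"],"yaw",np.degrees(np.arctan2(R[1,0],R[0,0])),R[:,2],o["ft_force"],o["torque"])
W=wpts(c,o); nr=np.hypot(W[...,0]-.52,W[...,1]+.057)<.03
for lo in(.13,.137):
    K=nr&(W[...,2]>lo)&(W[...,2]<.145);P=W[K];print("key",P.mean(0),P[:,2].max(),cv2.minAreaRect(P[:,:2].astype(np.float32)),len(P))
p=(P-o["position"])@R; print("tool",p.mean(0),cv2.minAreaRect(p[:,:2].astype(np.float32)))
E
python3 m.py
```

```text
[ 0.52006635 -0.05952937  0.19150016] [ 0.66832461  0.21260488 -0.71510367  1.76674411  0.14873601  1.21533733
  1.2726161 ] 0.5023915431285223 yaw 167.92350328710899 [ 1.58819301e-03 -5.17853605e-04 -9.99998605e-01] [ 0.02140447 -1.0317806   0.51920555] [ 0.01488206 -0.01614409  0.01687505]
key [ 0.51927717 -0.05592124  0.13838063] 0.14094558786413217 ((0.5208061933517456, -0.056102901697158813), (0.009976333938539028, 0.029571883380413055), 77.9024429321289) 794
key [ 0.52042276 -0.05614925  0.13897715] 0.14094558786413217 ((0.520766019821167, -0.05625605210661888), (0.009880934841930866, 0.029604976996779442), 78.69792175292969) 674
tool [0.00044592 0.00338903 0.05252175] ((8.988752961158752e-05, 0.003356762696057558), (0.009880921803414822, 0.02960522472858429), 89.22564697265625)
```

View pics/w2.png

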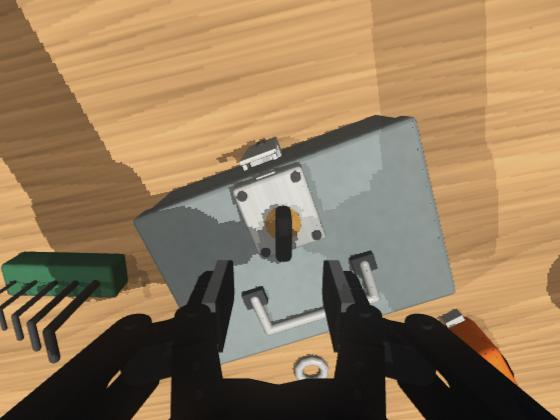

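The wrist view shows the jaws at (215,300) and (340,300) straddling the key's line, with the bow at (283,235), centred to within 3 mm. Correcting y and descending.

In the tool's units: 0.0615 m / 0.8 = 0.0769, 0.0034 m / 0.8 = 0.0043, -0.013 rad / 4 = -0.0033.

Request:
{"method": "move_arm", "body": {"plan": [{"delta_pos":[0,0.0025,0.025],"turn":[0,0,-0.0033],"fingers":0.5},{"delta_pos":[0,0.0043,0.05],"turn":[0,0,-0.0033],"fingers":0.6},{"delta_pos":[0,0.0043,0.0688],"turn":[0,0,-0.0033],"fingers":0.6},{"delta_pos":[0,0.0043,0.0769],"turn":[0,0,-0.0033],"fingers":0.6},{"delta_pos":[0,0.0043,0.0769],"turn":[0,0,-0.0033],"fingers":0.6},{"delta_pos":[0,0.0043,0.0769],"turn":[0,0,-0.0033],"fingers":0.6}]}}

```text
clock: 3.32
position: [0.5207, -0.0562, 0.1295]
ee_rot: [0.098, 0.995, -0.0, 0.001]
ft_force: [-0.5, 0.9, 0.1]
grip_width: 0.397
grasp_force: 0.0
```

```bash
python3 m.py
```

```text
[ 0.52067788 -0.05615609  0.12949463] [ 0.6425469   0.28276485 -0.70577903  1.83450717  0.20514214  1.09707031
  1.23713154] 0.39744419428677297 yaw 168.77480150871747 [ 1.02895050e-03 -2.59367345e-04 -9.99999437e-01] [-0.53124285  0.92768538  0.08911119] [0.00907175 0.0208079  0.02286287]
key [ 0.51654393 -0.0561812   0.13805724] 0.14498172093931447 ((0.5198878645896912, -0.05795332044363022), (0.05810971185564995, 0.02965405024588108), 69.47268676757812) 2928
key [ 0.51776751 -0.05631248  0.1397851 ] 0.14498172093931447 ((0.5198909044265747, -0.05799223482608795), (0.05799537152051926, 0.029621029272675514), 69.47268676757812) 2085
tool [ 0.00281334 -0.0007205  -0.01029341] ((0.0004055388271808624, -0.0019536614418029785), (0.02962147444486618, 0.05799609422683716), 9.298453330993652)
```

Request:
{"method": "move_arm", "body": {"force": 25, "plan": [{"delta_pos":[0,0,0],"turn":[0,0,0],"fingers":0.75},{"delta_pos":[0,0,0],"turn":[0,0,0],"fingers":0.8},{"delta_pos":[0,0,0],"turn":[0,0,0],"fingers":0.85},{"delta_pos":[0,0,0],"turn":[0,0,0],"fingers":0.9},{"delta_pos":[0,0,0],"turn":[0,0,0],"fingers":0.95},{"delta_pos":[0,0,0],"turn":[0,0,0],"fingers":0.95},{"delta_pos":[0,0,0],"turn":[0,0,0],"fingers":0.95},{"delta_pos":[0,0,0],"turn":[0,0,0],"fingers":0.95}]}}

```text
clock: 4.38
position: [0.5203, -0.0561, 0.1289]
ee_rot: [0.098, 0.995, -0.0, 0.0]
ft_force: [-1.1, -0.6, 2.0]
grip_width: 0.11
grasp_force: 25.5
```

```bash
cat > s.py <<'E'
from h import *
o=get_obs(); R=Ro.from_quat(o["ee_rot"]).as_matrix(); p=np.array([.5206,-.0562,.112])
m=o["torque"]; f=o["ft_force"]
print("t",o["clock"],"pos",o["position"].round(4),"yaw",np.degrees(np.arctan2(R[1,0],R[0,0])).round(2),"tilt",R[:2,2].round(4),"f",f.round(2),"m",m.round(3),"grip",o["grip_width"],o["grasp_force"],"j7",o["joint_pos"].round(2),"tau7",o["tau"][6])
E
python3 s.py
```

```text
t 4.375 pos [ 0.5203 -0.0561  0.1289] yaw 168.78 tilt [ 0.0002 -0.0001] f [-1.09 -0.6   1.99] m [ 0.013  0.155 -0.005] grip 0.1101993397448293 25.545182526111603 j7 [ 0.64  0.28 -0.71  1.84  0.21  1.1   1.24] tau7 -0.0015434386295964941
```

In the tool's units: 0.24 rad / 4 = 0.06.

Request:
{"method": "move_arm", "body": {"plan": [{"delta_pos":[0,0,0],"turn":[0,0,0.015],"fingers":0.95},{"delta_pos":[0,0,0],"turn":[0,0,0.03],"fingers":0.95},{"delta_pos":[0,0,0],"turn":[0,0,0.045],"fingers":0.95},{"delta_pos":[0,0,0],"turn":[0,0,0.06],"fingers":0.95},{"delta_pos":[0,0,0],"turn":[0,0,0.06],"fingers":0.95}]}}

```text
clock: 5.0
position: [0.5204, -0.0561, 0.1289]
ee_rot: [0.216, 0.976, -0.0, 0.0]
ft_force: [-0.3, -0.6, 2.0]
grip_width: 0.116
grasp_force: 25.5
```

```bash
python3 s.py
```

```text
t 5.0 pos [ 0.5204 -0.0561  0.1289] yaw 155.05 tilt [ 0.0005 -0.0001] f [-0.26 -0.61  1.96] m [-0.007 -0.14  -0.044] grip 0.1161218698464866 25.491744875907898 j7 [ 0.61  0.28 -0.67  1.84  0.19  1.09  1.01] tau7 -0.6654331460595131
```

In the tool's units: 0.07 rad / 4 = 0.0175.

Request:
{"method": "move_arm", "body": {"plan": [{"delta_pos":[0,0,0],"turn":[0,0,0.01],"fingers":0.95},{"delta_pos":[0,0,0],"turn":[0,0,0.0175],"fingers":0.95},{"delta_pos":[0,0,0],"turn":[0,0,0.0175],"fingers":0.95}]}}

```text
clock: 5.38
position: [0.5204, -0.0561, 0.1289]
ee_rot: [0.25, 0.968, 0.0, 0.0]
ft_force: [1.0, 0.1, 1.6]
grip_width: 0.114
grasp_force: 25.5
```

```bash
python3 s.py
```

```text
t 5.375 pos [ 0.5204 -0.0561  0.1289] yaw 151.06 tilt [ 0.0004 -0.0001] f [1.03 0.11 1.64] m [-0.004 -0.183 -0.058] grip 0.11435846566181099 25.49790322780609 j7 [ 0.6   0.27 -0.66  1.84  0.19  1.09  0.94] tau7 -0.334417512640357
```

In the tool's units: 0.04 rad / 4 = 0.01.

Request:
{"method": "move_arm", "body": {"plan": [{"delta_pos":[0,0,0],"turn":[0,0,0.01],"fingers":0.95},{"delta_pos":[0,0,0],"turn":[0,0,0.0175],"fingers":0.95},{"delta_pos":[0,0,0],"turn":[0,0,0.0175],"fingers":0.95}]}}

```text
clock: 5.75
position: [0.5204, -0.056, 0.1289]
ee_rot: [0.284, 0.959, 0.0, 0.0]
ft_force: [1.0, 1.1, 1.8]
grip_width: 0.108
grasp_force: 25.5
```

```bash
cat >> s.py <<'E'
c=camera("wrist"); import sys
if len(sys.argv)>1: cv2.imwrite(f"pics/{sys.argv[1]}.png",cv2.resize(c["color"][100:310,140:420,::-1],None,fx=2.5,fy=2.5))
E
python3 s.py w3
```

```text
t 5.75 pos [ 0.5204 -0.056   0.1289] yaw 147.04 tilt [ 0.0005 -0.0001] f [1.01 1.14 1.82] m [ 0.06  -0.383  0.028] grip 0.10805760621434111 25.498985052108765 j7 [ 0.6   0.27 -0.65  1.84  0.18  1.09  0.87] tau7 -0.34066840074956417
```

View pics/w3.png

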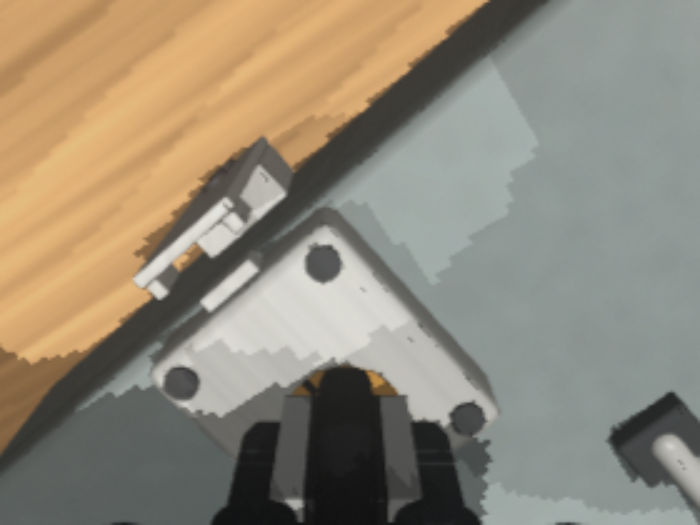

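The crop shows the bolt nose at about (232,285), just out of the case, with a gap to the keeper at (215,235). The bolt is moving but not home. I'll carry on, averaging several readings because the moment is noisy.

In the tool's units: 0.07 rad / 4 = 0.0175.

Request:
{"method": "move_arm", "body": {"plan": [{"delta_pos":[0,0,0],"turn":[0,0,0.01],"fingers":0.95},{"delta_pos":[0,0,0],"turn":[0,0,0.0175],"fingers":0.95},{"delta_pos":[0,0,0],"turn":[0,0,0.0175],"fingers":0.95}]}}

```text
clock: 6.18
position: [0.5204, -0.0561, 0.1289]
ee_rot: [0.317, 0.948, 0.0, 0.0]
ft_force: [2.6, 0.2, 2.2]
grip_width: 0.114
grasp_force: 25.5
```

```bash
cat > s.py <<'E'
from h import *
import sys
A=[]
for i in range(4):
    o=get_obs(); R=Ro.from_quat(o["ee_rot"]).as_matrix(); A.append(np.r_[o["ft_force"],o["torque"],o["tau"][4:],o["grip_width"],o["grasp_force"]])
    c=camera("wrist")
if len(sys.argv)>1: cv2.imwrite(f"pics/{sys.argv[1]}.png",cv2.resize(c["color"][100:310,140:420,::-1],None,fx=2.5,fy=2.5))
y=np.degrees(np.arctan2(R[1,0],R[0,0]))
A=np.array(A); print("t",o["clock"],o["position"].round(4),"keyang",(188.4-y).round(2),"mean",A.mean(0).round(3),"mz",A[:,5].round(3),"tau7",A[:,8].round(3),"j",o["joint_pos"].round(2))
E
python3 s.py
```

```text
t 6.325 [ 0.5204 -0.0561  0.1289] keyang 45.36 mean [ 2.3210e+00  7.8100e-01  2.2650e+00  1.9300e-01 -5.3200e-01  1.6000e-02
  1.5500e-01  8.0900e-01 -1.4600e-01  1.1100e-01  2.5505e+01] mz [ 0.025  0.003 -0.02   0.056] tau7 [-0.344 -0.149 -0.061 -0.029] j [ 0.59  0.27 -0.64  1.84  0.18  1.09  0.81]
```

In the tool's units: 0.07 rad / 4 = 0.0175.

Request:
{"method": "move_arm", "body": {"plan": [{"delta_pos":[0,0,0],"turn":[0,0,0.01],"fingers":0.95},{"delta_pos":[0,0,0],"turn":[0,0,0.0175],"fingers":0.95},{"delta_pos":[0,0,0],"turn":[0,0,0.0175],"fingers":0.95}]}}

```text
clock: 6.75
position: [0.5204, -0.0561, 0.1289]
ee_rot: [0.35, 0.937, 0.0, 0.0]
ft_force: [2.8, 0.3, 2.4]
grip_width: 0.11
grasp_force: 25.5
```

```bash
python3 s.py
```

```text
t 6.9 [ 0.5204 -0.0561  0.1289] keyang 49.38 mean [ 3.258  0.484  2.517  0.26  -0.666  0.034  0.253  1.083 -0.15   0.11
 25.534] mz [0.023 0.03  0.05  0.033] tau7 [-0.349 -0.153 -0.064 -0.032] j [ 0.58  0.27 -0.63  1.84  0.18  1.09  0.74]
```

In the tool's units: 0.05 rad / 4 = 0.0125.

Request:
{"method": "move_arm", "body": {"plan": [{"delta_pos":[0,0,0],"turn":[0,0,0.0088],"fingers":0.95},{"delta_pos":[0,0,0],"turn":[0,0,0.0125],"fingers":0.95},{"delta_pos":[0,0,0],"turn":[0,0,0.0125],"fingers":0.95}]}}

```text
clock: 7.32
position: [0.5204, -0.0561, 0.1289]
ee_rot: [0.374, 0.928, 0.0, 0.0]
ft_force: [2.9, 0.8, 2.6]
grip_width: 0.111
grasp_force: 25.6
```

```bash
python3 s.py w4
```

```text
t 7.475 [ 0.5204 -0.056   0.1289] keyang 52.26 mean [ 3.4990e+00  1.1480e+00  2.5680e+00  3.8000e-01 -8.9100e-01  4.0000e-03
  3.7400e-01  1.3830e+00 -1.0400e-01  1.1200e-01  2.5577e+01] mz [-0.019 -0.022  0.02   0.037] tau7 [-0.216 -0.106 -0.056 -0.037] j [ 0.57  0.27 -0.63  1.84  0.18  1.09  0.69]
```

View pics/w4.png

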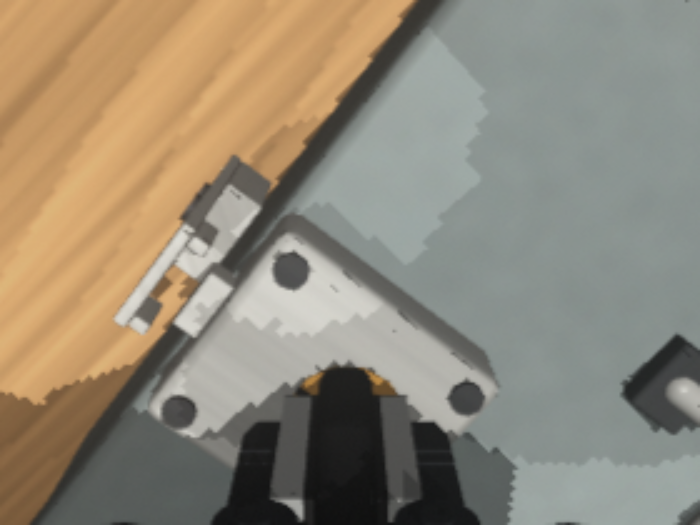

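The bolt nose is now at about (195,292), with roughly 5 mm left to the keeper's bar at (160,275). It still turns lightly. I'll take a larger step, then small ones.

In the tool's units: 0.12 rad / 4 = 0.03.

Request:
{"method": "move_arm", "body": {"plan": [{"delta_pos":[0,0,0],"turn":[0,0,0.01],"fingers":0.95},{"delta_pos":[0,0,0],"turn":[0,0,0.02],"fingers":0.95},{"delta_pos":[0,0,0],"turn":[0,0,0.03],"fingers":0.95},{"delta_pos":[0,0,0],"turn":[0,0,0.03],"fingers":0.95}]}}

```text
clock: 8.02
position: [0.5204, -0.0561, 0.1289]
ee_rot: [0.428, 0.904, 0.0, 0.0]
ft_force: [3.9, 1.8, 2.7]
grip_width: 0.117
grasp_force: 25.6
```

```bash
python3 s.py
```

```text
t 8.175 [ 0.5204 -0.0561  0.1289] keyang 59.1 mean [ 4.284  1.495  2.796  0.467 -1.015  0.034  0.446  1.572 -0.189  0.113
 25.592] mz [ 0.016 -0.009  0.08   0.05 ] tau7 [-0.459 -0.194 -0.073 -0.029] j [ 0.56  0.26 -0.61  1.84  0.17  1.09  0.57]
```

In the tool's units: 0.06 rad / 4 = 0.015.

Request:
{"method": "move_arm", "body": {"plan": [{"delta_pos":[0,0,0],"turn":[0,0,0.0075],"fingers":0.95},{"delta_pos":[0,0,0],"turn":[0,0,0.015],"fingers":0.95},{"delta_pos":[0,0,0],"turn":[0,0,0.015],"fingers":0.95}]}}

```text
clock: 8.6
position: [0.5204, -0.0561, 0.1289]
ee_rot: [0.456, 0.89, 0.0, 0.0]
ft_force: [5.4, 2.3, 2.6]
grip_width: 0.111
grasp_force: 25.6
```

```bash
python3 s.py
```

```text
t 8.75 [ 0.5204 -0.056   0.1289] keyang 62.64 mean [ 4.807  2.309  3.135  0.496 -1.066  0.034  0.504  1.708 -0.12   0.111
 25.6  ] mz [0.003 0.063 0.015 0.056] tau7 [-0.285 -0.108 -0.05  -0.036] j [ 0.55  0.26 -0.6   1.84  0.17  1.09  0.51]
```

In the tool's units: 0.0003 m / 0.8 = 0.0004, 0.05 rad / 4 = 0.0125.

Request:
{"method": "move_arm", "body": {"plan": [{"delta_pos":[0,0.0004,0],"turn":[0,0,0.0075],"fingers":0.95},{"delta_pos":[0,0.0004,0],"turn":[0,0,0.0125],"fingers":0.95},{"delta_pos":[0,0.0004,0],"turn":[0,0,0.0125],"fingers":0.95}]}}

```text
clock: 9.18
position: [0.5204, -0.056, 0.1289]
ee_rot: [0.478, 0.878, -0.0, 0.0]
ft_force: [2.1, 2.0, 4.0]
grip_width: 0.111
grasp_force: 25.9
```

```bash
python3 s.py
```

```text
t 9.325 [ 0.5205 -0.056   0.1288] keyang 65.45 mean [ 2.486  1.635  4.368  0.328 -0.675  0.028  0.344  1.105 -0.129  0.111
 25.882] mz [0.048 0.008 0.026 0.029] tau7 [-0.272 -0.134 -0.069 -0.043] j [ 0.55  0.26 -0.59  1.84  0.16  1.09  0.47]
```

In the tool's units: 0.05 rad / 4 = 0.0125.

Request:
{"method": "move_arm", "body": {"plan": [{"delta_pos":[0,0,0],"turn":[0,0,0.0075],"fingers":0.95},{"delta_pos":[0,0,0],"turn":[0,0,0.0125],"fingers":0.95},{"delta_pos":[0,0,0],"turn":[0,0,0.0125],"fingers":0.95}]}}

```text
clock: 9.75
position: [0.5205, -0.056, 0.1288]
ee_rot: [0.5, 0.866, -0.0, 0.0]
ft_force: [1.7, 1.3, 5.0]
grip_width: 0.113
grasp_force: 26.0
```

```bash
python3 s.py w5
```

```text
t 9.9 [ 0.5205 -0.056   0.1288] keyang 68.37 mean [ 2.743  1.356  4.801  0.283 -0.635  0.059  0.296  0.955 -0.095  0.109
 25.969] mz [0.074 0.025 0.047 0.09 ] tau7 [-0.209 -0.086 -0.047 -0.037] j [ 0.54  0.26 -0.59  1.84  0.16  1.09  0.42]
```

View pics/w5.png

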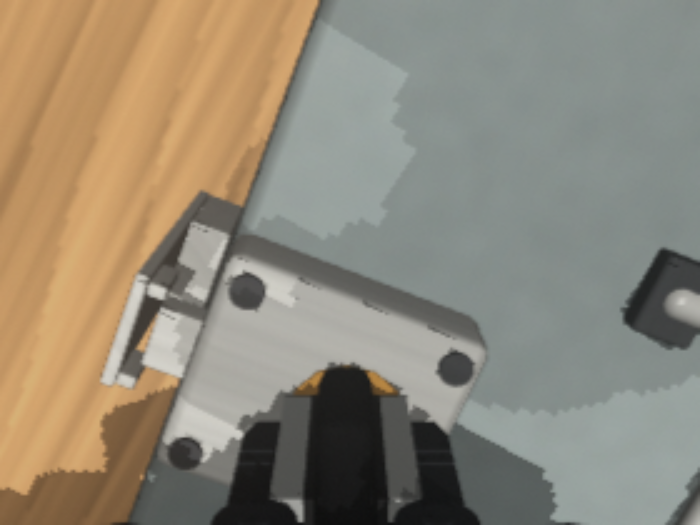

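The bolt nose edge runs from (145,365) to (160,308), and the keeper bar's inner face is 1–2 mm beyond it at (135,355). I'll use small steps now.

In the tool's units: -0.0002 m / 0.8 = -0.0003, 0.05 rad / 4 = 0.0125.

Request:
{"method": "move_arm", "body": {"plan": [{"delta_pos":[0,0,-0.0003],"turn":[0,0,0.0075],"fingers":0.95},{"delta_pos":[0,0,-0.0003],"turn":[0,0,0.0125],"fingers":0.95},{"delta_pos":[0,0,-0.0003],"turn":[0,0,0.0125],"fingers":0.95}]}}

```text
clock: 10.32
position: [0.5205, -0.056, 0.1289]
ee_rot: [0.521, 0.853, -0.0, 0.0]
ft_force: [3.3, -0.1, 2.4]
grip_width: 0.113
grasp_force: 25.5
```

```bash
python3 s.py
```

```text
t 10.475 [ 0.5205 -0.056   0.1289] keyang 71.18 mean [ 3.885  0.69   1.853  0.225 -0.911  0.049  0.181  1.405 -0.129  0.112
 25.486] mz [0.05  0.036 0.055 0.056] tau7 [-0.271 -0.134 -0.069 -0.044] j [ 0.54  0.26 -0.58  1.84  0.16  1.09  0.37]
```

In the tool's units: 0.035 rad / 4 = 0.0088.

Request:
{"method": "move_arm", "body": {"plan": [{"delta_pos":[0,0,0],"turn":[0,0,0.005],"fingers":0.95},{"delta_pos":[0,0,0],"turn":[0,0,0.0088],"fingers":0.95},{"delta_pos":[0,0,0],"turn":[0,0,0.0088],"fingers":0.95}]}}

```text
clock: 10.9
position: [0.5205, -0.056, 0.1289]
ee_rot: [0.536, 0.844, -0.0, 0.0]
ft_force: [4.5, 1.3, 0.3]
grip_width: 0.11
grasp_force: 25.2
```

```bash
python3 s.py
```

```text
t 11.05 [ 0.5205 -0.056   0.1289] keyang 73.19 mean [ 4.632  0.752 -0.154  0.206 -1.007  0.028  0.104  1.576 -0.105  0.11
 25.224] mz [ 0.032  0.081  0.005 -0.007] tau7 [-0.208 -0.108 -0.061 -0.042] j [ 0.53  0.26 -0.58  1.84  0.16  1.09  0.34]
```

In the tool's units: 0.035 rad / 4 = 0.0088.

Request:
{"method": "move_arm", "body": {"plan": [{"delta_pos":[0,0,0],"turn":[0,0,0.005],"fingers":0.95},{"delta_pos":[0,0,0],"turn":[0,0,0.0088],"fingers":0.95},{"delta_pos":[0,0,0],"turn":[0,0,0.0088],"fingers":0.95}]}}

```text
clock: 11.48
position: [0.5205, -0.056, 0.1289]
ee_rot: [0.551, 0.835, -0.0, 0.0]
ft_force: [3.3, 0.9, -0.9]
grip_width: 0.108
grasp_force: 25.1
```

```bash
python3 s.py
```

```text
t 11.625 [ 0.5205 -0.056   0.129 ] keyang 75.19 mean [ 3.8    0.865 -0.849  0.139 -1.075  0.027  0.046  1.63  -0.107  0.11
 25.064] mz [ 0.07  -0.039  0.032  0.045] tau7 [-0.209 -0.11  -0.063 -0.044] j [ 0.53  0.26 -0.57  1.84  0.16  1.09  0.3 ]
```

In the tool's units: 0.035 rad / 4 = 0.0088.

Request:
{"method": "move_arm", "body": {"plan": [{"delta_pos":[0,0,0],"turn":[0,0,0.005],"fingers":0.95},{"delta_pos":[0,0,0],"turn":[0,0,0.0088],"fingers":0.95},{"delta_pos":[0,0,0],"turn":[0,0,0.0088],"fingers":0.95}]}}

```text
clock: 12.05
position: [0.5205, -0.056, 0.129]
ee_rot: [0.565, 0.825, -0.0, 0.0]
ft_force: [4.8, -0.8, -1.4]
grip_width: 0.11
grasp_force: 25.0
```

```bash
python3 s.py
```

```text
t 12.2 [ 0.5205 -0.056   0.129 ] keyang 77.19 mean [ 4.9930e+00 -6.7000e-02 -1.9760e+00  9.3000e-02 -1.0980e+00  5.4000e-02
  3.0000e-03  1.6520e+00 -1.0900e-01  1.1100e-01  2.4962e+01] mz [0.094 0.044 0.069 0.008] tau7 [-0.212 -0.112 -0.065 -0.046] j [ 0.52  0.26 -0.57  1.84  0.16  1.09  0.27]
```

In the tool's units: 0.0003 m / 0.8 = 0.0004, 0.0001 m / 0.8 = 0.0001, 0.035 rad / 4 = 0.0088.

Request:
{"method": "move_arm", "body": {"plan": [{"delta_pos":[0,0.0004,0.0001],"turn":[0,0,0.005],"fingers":0.95},{"delta_pos":[0,0.0004,0.0001],"turn":[0,0,0.0088],"fingers":0.95},{"delta_pos":[0,0.0004,0.0001],"turn":[0,0,0.0088],"fingers":0.95}]}}

```text
clock: 12.62
position: [0.5206, -0.0559, 0.1289]
ee_rot: [0.579, 0.815, -0.0, -0.0]
ft_force: [1.1, -0.2, 1.2]
grip_width: 0.11
grasp_force: 25.4
```

```bash
python3 s.py
```

```text
t 12.775 [ 0.5206 -0.0559  0.1289] keyang 79.2 mean [ 0.921 -0.403  1.156 -0.034 -0.38   0.047 -0.096  0.55  -0.105  0.11
 25.393] mz [0.049 0.056 0.062 0.022] tau7 [-0.209 -0.108 -0.061 -0.042] j [ 0.52  0.26 -0.56  1.84  0.15  1.09  0.23]
```

In the tool's units: 0.03 rad / 4 = 0.0075.

Request:
{"method": "move_arm", "body": {"plan": [{"delta_pos":[0,0,0],"turn":[0,0,0.005],"fingers":0.95},{"delta_pos":[0,0,0],"turn":[0,0,0.0075],"fingers":0.95},{"delta_pos":[0,0,0],"turn":[0,0,0.0075],"fingers":0.95}]}}

```text
clock: 13.2
position: [0.5206, -0.0559, 0.1289]
ee_rot: [0.592, 0.806, -0.0, -0.0]
ft_force: [-0.1, -0.6, 1.6]
grip_width: 0.11
grasp_force: 25.5
```

```bash
python3 s.py w6
```

```text
t 13.35 [ 0.5207 -0.0559  0.1289] keyang 80.92 mean [-3.9900e-01 -5.1800e-01  1.7150e+00 -1.4000e-01 -1.8000e-02  5.6000e-02
 -1.9000e-01 -1.8000e-02 -8.4000e-02  1.1100e-01  2.5549e+01] mz [0.024 0.145 0.042 0.012] tau7 [-0.158 -0.086 -0.053 -0.04 ] j [ 0.52  0.26 -0.56  1.84  0.15  1.09  0.21]
```

View pics/w6.png

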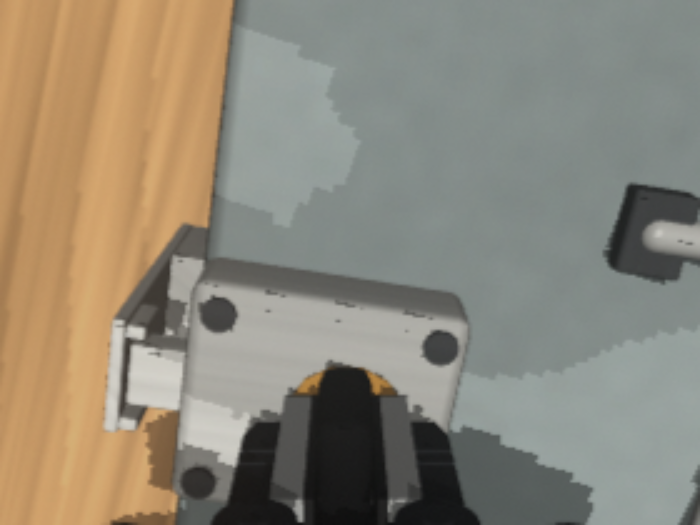

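The nose edge (x≈130) has nearly reached the keeper bar (x≈125). The torque is still the sliding value of 0.04, so I'll go on in about 1° steps.

In the tool's units: 0.02 rad / 4 = 0.005.

Request:
{"method": "move_arm", "body": {"plan": [{"delta_pos":[0,0,0],"turn":[0,0,0.0025],"fingers":0.95},{"delta_pos":[0,0,0],"turn":[0,0,0.005],"fingers":0.95},{"delta_pos":[0,0,0],"turn":[0,0,0.005],"fingers":0.95}]}}

```text
clock: 13.78
position: [0.5207, -0.0559, 0.1289]
ee_rot: [0.6, 0.8, -0.0, -0.0]
ft_force: [-0.8, -1.0, 3.3]
grip_width: 0.109
grasp_force: 25.6
```

```bash
python3 s.py
```

```text
t 13.925 [ 0.5207 -0.0559  0.1289] keyang 82.07 mean [-0.869 -1.159  2.912 -0.221  0.204  0.059 -0.275 -0.362 -0.081  0.109
 25.61 ] mz [0.068 0.027 0.039 0.102] tau7 [-0.148 -0.083 -0.052 -0.04 ] j [ 0.51  0.26 -0.56  1.84  0.15  1.09  0.19]
```

In the tool's units: 0.02 rad / 4 = 0.005.

Request:
{"method": "move_arm", "body": {"plan": [{"delta_pos":[0,0,0],"turn":[0,0,0.0025],"fingers":0.95},{"delta_pos":[0,0,0],"turn":[0,0,0.005],"fingers":0.95},{"delta_pos":[0,0,0],"turn":[0,0,0.005],"fingers":0.95}]}}

```text
clock: 14.35
position: [0.5207, -0.0559, 0.1289]
ee_rot: [0.608, 0.794, -0.0, -0.0]
ft_force: [-1.5, -1.1, 2.5]
grip_width: 0.112
grasp_force: 25.6
```

```bash
python3 s.py
```

```text
t 14.5 [ 0.5207 -0.0559  0.1289] keyang 83.21 mean [-1.734 -1.495  2.812 -0.306  0.349  0.043 -0.349 -0.558 -0.081  0.11
 25.617] mz [0.014 0.052 0.049 0.055] tau7 [-0.148 -0.083 -0.052 -0.04 ] j [ 0.51  0.26 -0.55  1.84  0.15  1.09  0.17]
```

In the tool's units: 0.02 rad / 4 = 0.005.

Request:
{"method": "move_arm", "body": {"plan": [{"delta_pos":[0,0,0],"turn":[0,0,0.0025],"fingers":0.95},{"delta_pos":[0,0,0],"turn":[0,0,0.005],"fingers":0.95},{"delta_pos":[0,0,0],"turn":[0,0,0.005],"fingers":0.95}]}}

```text
clock: 14.92
position: [0.5207, -0.0559, 0.1289]
ee_rot: [0.616, 0.788, -0.0, 0.0]
ft_force: [-2.5, -1.6, 2.5]
grip_width: 0.113
grasp_force: 25.6
```

```bash
python3 s.py
```

```text
t 15.075 [ 0.5208 -0.0559  0.1289] keyang 84.36 mean [-1.635 -1.481  1.896 -0.332  0.405  0.042 -0.408 -0.662 -0.081  0.111
 25.596] mz [0.075 0.049 0.023 0.02 ] tau7 [-0.148 -0.083 -0.053 -0.041] j [ 0.51  0.26 -0.55  1.84  0.15  1.09  0.15]
```

In the tool's units: 0.02 rad / 4 = 0.005.

Request:
{"method": "move_arm", "body": {"plan": [{"delta_pos":[0,0,0],"turn":[0,0,0.0025],"fingers":0.95},{"delta_pos":[0,0,0],"turn":[0,0,0.005],"fingers":0.95},{"delta_pos":[0,0,0],"turn":[0,0,0.005],"fingers":0.95}]}}

```text
clock: 15.5
position: [0.5208, -0.0559, 0.1289]
ee_rot: [0.623, 0.782, -0.0, 0.0]
ft_force: [-1.5, -1.1, 2.4]
grip_width: 0.111
grasp_force: 25.6
```

```bash
python3 s.py
```

```text
t 15.65 [ 0.5208 -0.0558  0.1289] keyang 85.5 mean [-1.851 -1.474  2.337 -0.378  0.407  0.041 -0.432 -0.652 -0.097  0.11
 25.554] mz [0.041 0.039 0.049 0.035] tau7 [-0.164 -0.099 -0.068 -0.056] j [ 0.51  0.26 -0.55  1.84  0.15  1.09  0.13]
```

The settled torque has started to rise, from 0.040 to 0.056, so the bolt is touching the keeper.

In the tool's units: 0.02 rad / 4 = 0.005.

Request:
{"method": "move_arm", "body": {"plan": [{"delta_pos":[0,0,0],"turn":[0,0,0.0025],"fingers":0.95},{"delta_pos":[0,0,0],"turn":[0,0,0.005],"fingers":0.95},{"delta_pos":[0,0,0],"turn":[0,0,0.005],"fingers":0.95}]}}

```text
clock: 16.08
position: [0.5208, -0.0559, 0.1289]
ee_rot: [0.631, 0.776, -0.0, 0.0]
ft_force: [-2.1, -0.8, 2.1]
grip_width: 0.111
grasp_force: 25.5
```

```bash
python3 s.py
```

```text
t 16.225 [ 0.5208 -0.0559  0.1289] keyang 86.65 mean [-2.006 -1.236  1.536 -0.363  0.396  0.048 -0.443 -0.608 -0.113  0.11
 25.515] mz [-0.02   0.06   0.086  0.068] tau7 [-0.18  -0.115 -0.085 -0.073] j [ 0.51  0.26 -0.55  1.84  0.15  1.09  0.11]
```

In the tool's units: 0.03 rad / 4 = 0.0075.

Request:
{"method": "move_arm", "body": {"plan": [{"delta_pos":[0,0,0],"turn":[0,0,0.0025],"fingers":0.95},{"delta_pos":[0,0,0],"turn":[0,0,0.005],"fingers":0.95},{"delta_pos":[0,0,0],"turn":[0,0,0.0075],"fingers":0.95},{"delta_pos":[0,0,0],"turn":[0,0,0.0075],"fingers":0.95}]}}

```text
clock: 16.77
position: [0.5208, -0.0558, 0.1289]
ee_rot: [0.643, 0.766, 0.0, 0.0]
ft_force: [-0.6, -2.6, 1.9]
grip_width: 0.109
grasp_force: 25.5
```

```bash
python3 s.py
```

```text
t 16.925 [ 0.5208 -0.0559  0.1289] keyang 88.37 mean [-0.842 -1.47   1.094 -0.374  0.284  0.103 -0.477 -0.505 -0.14   0.111
 25.461] mz [0.074 0.165 0.098 0.075] tau7 [-0.207 -0.142 -0.112 -0.1  ] j [ 0.5   0.25 -0.54  1.84  0.15  1.09  0.08]
```

In the tool's units: 0.015 rad / 4 = 0.0038.

Request:
{"method": "move_arm", "body": {"plan": [{"delta_pos":[0,0,0],"turn":[0,0,0.0025],"fingers":0.95},{"delta_pos":[0,0,0],"turn":[0,0,0.0038],"fingers":0.95},{"delta_pos":[0,0,0],"turn":[0,0,0.0038],"fingers":0.95}]}}

```text
clock: 17.35
position: [0.5208, -0.0559, 0.1289]
ee_rot: [0.648, 0.761, -0.0, 0.0]
ft_force: [-1.5, -1.1, 1.6]
grip_width: 0.113
grasp_force: 25.4
```

```bash
python3 s.py
```

```text
t 17.5 [ 0.5208 -0.0559  0.1289] keyang 89.23 mean [-1.372 -1.766  1.35  -0.374  0.212  0.125 -0.5   -0.412 -0.135  0.111
 25.418] mz [0.118 0.15  0.128 0.104] tau7 [-0.171 -0.136 -0.119 -0.113] j [ 0.5   0.25 -0.54  1.84  0.15  1.09  0.07]
```

In the tool's units: 0.015 rad / 4 = 0.0038.

Request:
{"method": "move_arm", "body": {"plan": [{"delta_pos":[0,0,0],"turn":[0,0,0.0025],"fingers":0.95},{"delta_pos":[0,0,0],"turn":[0,0,0.0038],"fingers":0.95},{"delta_pos":[0,0,0],"turn":[0,0,0.0038],"fingers":0.95},{"delta_pos":[0,0,0],"turn":[0,0,0.0038],"fingers":0.95}]}}

```text
clock: 18.05
position: [0.5208, -0.0558, 0.1289]
ee_rot: [0.654, 0.756, -0.0, 0.0]
ft_force: [-1.5, -1.1, 0.4]
grip_width: 0.112
grasp_force: 25.4
```

```bash
python3 s.py
```

```text
t 18.2 [ 0.5208 -0.0559  0.1289] keyang 90.09 mean [-0.573 -1.087  0.828 -0.377  0.176  0.118 -0.529 -0.3   -0.126  0.112
 25.374] mz [0.138 0.144 0.07  0.121] tau7 [-0.13  -0.126 -0.125 -0.125] j [ 0.5   0.25 -0.54  1.84  0.15  1.09  0.05]
```

Firm at 0.125 N m, settled: the bolt is home. Turning back in stages.

In the tool's units: -0.0005 m / 0.8 = -0.0006, -0.0003 m / 0.8 = -0.0004, -0.78 rad / 4 = -0.195.

Request:
{"method": "move_arm", "body": {"plan": [{"delta_pos":[0,0,0],"turn":[0,0,-0.015],"fingers":0.95},{"delta_pos":[0,0,0],"turn":[0,0,-0.035],"fingers":0.95},{"delta_pos":[0,-0.0001,0],"turn":[0,0,-0.055],"fingers":0.95},{"delta_pos":[0,-0.0001,0],"turn":[0,0,-0.075],"fingers":0.95},{"delta_pos":[0,-0.0003,0],"turn":[0,0,-0.095],"fingers":0.95},{"delta_pos":[0,-0.0004,0],"turn":[0,0,-0.115],"fingers":0.95},{"delta_pos":[-0.0001,-0.0004,0],"turn":[0,0,-0.135],"fingers":0.95},{"delta_pos":[-0.0001,-0.0005,0],"turn":[0,0,-0.155],"fingers":0.95},{"delta_pos":[-0.0001,-0.0005,0],"turn":[0,0,-0.175],"fingers":0.95},{"delta_pos":[-0.0003,-0.0006,0],"turn":[0,0,-0.195],"fingers":0.95},{"delta_pos":[-0.0003,-0.0006,0],"turn":[0,0,-0.195],"fingers":0.95}]}}

```text
clock: 19.62
position: [0.5203, -0.0559, 0.1289]
ee_rot: [0.318, 0.948, 0.0, -0.0]
ft_force: [0.0, -0.3, 1.3]
grip_width: 0.112
grasp_force: 25.4
```

```bash
python3 s.py
```

```text
t 19.775 [ 0.5203 -0.0559  0.1289] keyang 45.49 mean [-5.4000e-01 -4.7600e-01  9.4500e-01  1.0000e-03  2.0600e-01 -7.0000e-03
  5.8000e-02 -2.9700e-01  3.3300e-01  1.1000e-01  2.5391e+01] mz [-0.023 -0.028 -0.01   0.033] tau7 [0.873 0.344 0.101 0.012] j [ 0.59  0.27 -0.64  1.84  0.18  1.09  0.8 ]
```

In the tool's units: -0.7 rad / 4 = -0.175.

Request:
{"method": "move_arm", "body": {"plan": [{"delta_pos":[0,0,0],"turn":[0,0,-0.0175],"fingers":0.95},{"delta_pos":[0,0,0],"turn":[0,0,-0.0375],"fingers":0.95},{"delta_pos":[0,0,0],"turn":[0,0,-0.0575],"fingers":0.95},{"delta_pos":[0,0,0],"turn":[0,0,-0.0775],"fingers":0.95},{"delta_pos":[0,0,0],"turn":[0,0,-0.0975],"fingers":0.95},{"delta_pos":[0,0,0],"turn":[0,0,-0.1175],"fingers":0.95},{"delta_pos":[0,0,0],"turn":[0,0,-0.1375],"fingers":0.95},{"delta_pos":[0,0,0],"turn":[0,0,-0.1525],"fingers":0.95},{"delta_pos":[0,0,0],"turn":[0,0,-0.165],"fingers":0.95},{"delta_pos":[0,0,0],"turn":[0,0,-0.175],"fingers":0.95},{"delta_pos":[0,0,0],"turn":[0,0,-0.175],"fingers":0.95}]}}

```text
clock: 21.2
position: [0.5202, -0.0562, 0.1289]
ee_rot: [-0.027, 1.0, -0.0, -0.0]
ft_force: [-2.0, -0.7, 2.7]
grip_width: 0.114
grasp_force: 25.5
```

```bash
python3 s.py
```

```text
t 21.35 [ 0.5203 -0.0562  0.1289] keyang 365.37 mean [-2.1160e+00 -8.8100e-01  1.8990e+00 -2.4600e-01  4.2800e-01 -1.0000e-02
 -1.9400e-01 -6.6900e-01  1.6100e-01  1.1300e-01  2.5532e+01] mz [ 0.019 -0.051  0.014 -0.022] tau7 [0.434 0.164 0.043 0.001] j [ 0.67  0.29 -0.74  1.83  0.22  1.1   1.48]
```

In the tool's units: -0.04 rad / 4 = -0.01.

Request:
{"method": "move_arm", "body": {"plan": [{"delta_pos":[0,0,0],"turn":[0,0,-0.005],"fingers":0.95},{"delta_pos":[0,0,0],"turn":[0,0,-0.01],"fingers":0.95},{"delta_pos":[0,0,0],"turn":[0,0,-0.015],"fingers":0.95},{"delta_pos":[0,0,0],"turn":[0,0,-0.015],"fingers":0.95}]}}

```text
clock: 21.9
position: [0.5203, -0.0562, 0.1289]
ee_rot: [-0.057, 0.998, -0.0, -0.0]
ft_force: [-2.8, -1.3, 2.0]
grip_width: 0.113
grasp_force: 25.6
```

```bash
python3 s.py
```

```text
t 22.05 [ 0.5203 -0.0562  0.1289] keyang 361.88 mean [-2.6700e+00 -1.5460e+00  2.4730e+00 -4.7200e-01  5.8900e-01 -1.1000e-02
 -4.5700e-01 -9.9600e-01  9.8000e-02  1.1100e-01  2.5584e+01] mz [ 0.014  0.002 -0.025 -0.034] tau7 [0.23  0.102 0.042 0.019] j [ 0.68  0.29 -0.75  1.83  0.22  1.1   1.53]
```

In the tool's units: -0.003 m / 0.8 = -0.0038, -0.002 m / 0.8 = -0.0025.

Request:
{"method": "move_arm", "body": {"plan": [{"delta_pos":[0.0003,0,0],"turn":[0,0,0],"fingers":0.95},{"delta_pos":[0.0003,0,-0.0013],"turn":[0,0,0],"fingers":0.95},{"delta_pos":[0.0003,0,-0.0025],"turn":[0,0,0],"fingers":0.95},{"delta_pos":[0.0003,0,-0.0038],"turn":[0,0,0],"fingers":0.95}]}}

```text
clock: 22.6
position: [0.5202, -0.0562, 0.1319]
ee_rot: [-0.057, 0.998, -0.0, 0.0]
ft_force: [-0.6, -3.2, -1.4]
grip_width: 0.117
grasp_force: 25.0
```

```bash
python3 s.py
```

```text
t 22.75 [ 0.5202 -0.0561  0.132 ] keyang 361.86 mean [-1.220e-01 -2.750e+00 -6.140e-01 -5.240e-01  7.900e-02 -9.000e-03
 -6.520e-01 -2.150e-01  8.000e-03  1.120e-01  2.507e+01] mz [-0.032 -0.006 -0.017  0.019] tau7 [-0.003 -0.001  0.022  0.016] j [ 0.68  0.29 -0.75  1.83  0.22  1.11  1.54]
```

It is coming out freely. Drawing on.

In the tool's units: -0.05 m / 0.8 = -0.0625, -0.04 m / 0.8 = -0.05.

Request:
{"method": "move_arm", "body": {"plan": [{"delta_pos":[0,0,-0.005],"turn":[0,0,0],"fingers":0.95},{"delta_pos":[0,0,-0.01],"turn":[0,0,0],"fingers":0.95},{"delta_pos":[0,0,-0.015],"turn":[0,0,0],"fingers":0.95},{"delta_pos":[0,0,-0.02],"turn":[0,0,0],"fingers":0.95},{"delta_pos":[0,0,-0.025],"turn":[0,0,0],"fingers":0.95},{"delta_pos":[0,0,-0.03],"turn":[0,0,0],"fingers":0.95},{"delta_pos":[0,0,-0.0375],"turn":[0,0,0],"fingers":0.95},{"delta_pos":[0,0,-0.05],"turn":[0,0,0],"fingers":0.95},{"delta_pos":[0,0,-0.0625],"turn":[0,0,0],"fingers":0.95},{"delta_pos":[0,0,-0.0625],"turn":[0,0,0],"fingers":0.95}]}}

```text
clock: 24.05
position: [0.5207, -0.0562, 0.183]
ee_rot: [-0.057, 0.998, -0.0, 0.001]
ft_force: [-0.7, 0.5, -0.7]
grip_width: 0.112
grasp_force: 25.2
```

```bash
python3 s.py
python3 - <<'E'
from h import *
a=camera("side");b=camera("wrist")
im=np.hstack([cv2.resize(a["color"][180:320,230:400],(400,330)),cv2.resize(b["color"],(400,300))[:,:],][:1]+[np.vstack([cv2.resize(b["color"],(400,300)),np.zeros((30,400,3),np.uint8)])])
cv2.imwrite("pics/x7.png",im[...,::-1])
W=pts(a); hsv=cv2.cvtColor(a["color"],cv2.COLOR_RGB2HSV); u0=246;v0=183
# dish: rim circle fit from both fixed views
from scipy.optimize import least_squares
s=camera("scene")
for n,c,(u0,v0) in(("side",a,(246,183)),("scene",s,(345,259))):
    W=pts(c);hsv=cv2.cvtColor(c["color"],cv2.COLOR_RGB2HSV)
    m=(hsv[...,1]<70)&(hsv[...,2]>120); mm=np.zeros(m.shape,np.uint8); mm[v0-32:v0+32,u0-34:u0+34]=1
    m=(m&(mm>0)).astype(np.uint8); m=cv2.morphologyEx(m,cv2.MORPH_OPEN,np.ones((3,3),np.uint8))
    cn=max(cv2.findContours(m,cv2.RETR_EXTERNAL,cv2.CHAIN_APPROX_NONE)[0],key=cv2.contourArea)
    e=cv2.fitEllipse(cn); print(n,"ellipse",e)
    r=np.array([(e[0][0]-c["cx"])/c["fx"],(e[0][1]-c["cy"])/c["fy"],1])@c["R"]; o=-c["R"].T@c["t"]
    print(" centre on z=.026:",o+r*((.026-o[2])/r[2]))
E
```

```text
t 24.2 [ 0.5199 -0.0562  0.1817] keyang 361.86 mean [-1.6100e-01 -1.4800e-01 -5.5000e-01  5.0000e-03  8.0000e-03 -2.5000e-02
 -2.4000e-02  7.5000e-02  3.2000e-02  1.1100e-01  2.5195e+01] mz [-0.058  0.009 -0.053  0.004] tau7 [0.079 0.033 0.012 0.003] j [ 0.7   0.23 -0.76  1.78  0.17  1.2   1.57]
side ellipse ((245.3548583984375, 179.5611114501953), (33.07129669189453, 53.5203971862793), 86.42778015136719)
 centre on z=.026: [0.51051401 0.30498938 0.026     ]
scene ellipse ((345.2528076171875, 256.0460205078125), (36.16550827026367, 50.63753890991211), 99.74485778808594)
 centre on z=.026: [0.51074271 0.3049565  0.026     ]
```

View pics/x7.png

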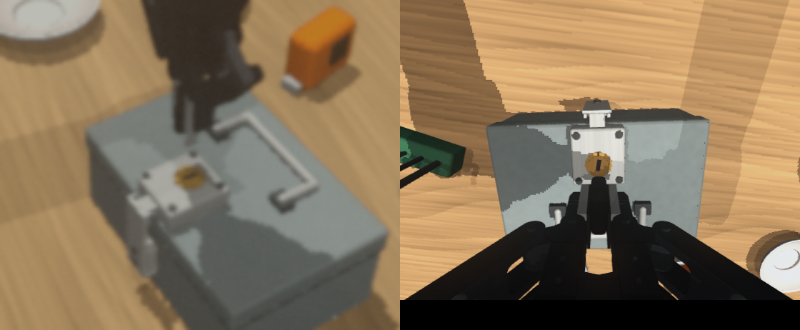

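The lock is empty at (188,178), the key is in the jaws, and the bolt sits in the keeper. Both views put the dish centre at (0.511, 0.305). Carrying the key there.

In the tool's units: 0.36 m / 0.8 = 0.45, -0.032 m / 0.8 = -0.04, -0.43 rad / 4 = -0.1075.

Request:
{"method": "move_arm", "body": {"plan": [{"delta_pos":[-0.0013,0.0188,-0.025],"turn":[0,0,0],"fingers":0.95},{"delta_pos":[-0.005,0.0563,-0.025],"turn":[0,0,-0.0125],"fingers":0.95},{"delta_pos":[-0.0088,0.1,-0.025],"turn":[0,0,-0.025],"fingers":0.95},{"delta_pos":[-0.0138,0.15,-0.025],"turn":[0,0,-0.0375],"fingers":0.95},{"delta_pos":[-0.0175,0.2,-0.025],"turn":[0,0,-0.05],"fingers":0.95},{"delta_pos":[-0.0225,0.25,-0.025],"turn":[0,0,-0.0625],"fingers":0.95},{"delta_pos":[-0.0263,0.3,-0.025],"turn":[0,0,-0.075],"fingers":0.95},{"delta_pos":[-0.0313,0.35,-0.025],"turn":[0,0,-0.0875],"fingers":0.95},{"delta_pos":[-0.035,0.3938,-0.025],"turn":[0,0,-0.1],"fingers":0.95},{"delta_pos":[-0.0388,0.4313,-0.025],"turn":[0,0,-0.1075],"fingers":0.95},{"delta_pos":[-0.04,0.45,-0.025],"turn":[0,0,-0.1075],"fingers":0.95},{"delta_pos":[-0.04,0.45,-0.025],"turn":[0,0,-0.1075],"fingers":0.95}]}}

```text
clock: 25.9
position: [0.5099, 0.3064, 0.2014]
ee_rot: [-0.27, 0.963, 0.0, -0.0]
ft_force: [0.5, -1.0, -0.2]
grip_width: 0.112
grasp_force: 25.2
```

```bash
python3 s.py
```

```text
t 26.05 [0.5113 0.3039 0.2017] keyang 337.31 mean [ 6.7100e-01 -3.2500e-01 -1.6500e-01 -5.8000e-02  7.0000e-03 -9.0000e-03
 -4.8000e-02 -5.5000e-02 -1.1900e-01  1.1100e-01  2.5194e+01] mz [-0.012 -0.026  0.032 -0.031] tau7 [-0.306 -0.124 -0.039 -0.007] j [ 0.12  0.45 -0.95  1.56  0.37  1.32  1.24]
```

In the tool's units: 0.135 m / 0.8 = 0.1688, 0.045 m / 0.8 = 0.0563, -0.6 rad / 4 = -0.15.

Request:
{"method": "move_arm", "body": {"plan": [{"delta_pos":[0.0013,0,0.0125],"turn":[0,-0.025,0],"fingers":0.95},{"delta_pos":[0.0025,0,0.0313],"turn":[0,-0.05,0],"fingers":0.95},{"delta_pos":[0.0038,0,0.0563],"turn":[0,-0.075,0],"fingers":0.95},{"delta_pos":[0.005,0,0.0813],"turn":[0,-0.1,0],"fingers":0.95},{"delta_pos":[0.0063,0,0.1063],"turn":[0,-0.125,0],"fingers":0.95},{"delta_pos":[0.0063,0,0.1313],"turn":[0,-0.15,0],"fingers":0.95},{"delta_pos":[0.0063,0,0.15],"turn":[0,-0.15,0],"fingers":0.95},{"delta_pos":[0.0063,0,0.1625],"turn":[0,-0.15,0],"fingers":0.95},{"delta_pos":[0.0063,0,0.1688],"turn":[0,-0.15,0],"fingers":0.95},{"delta_pos":[0.0063,0,0.1688],"turn":[0,-0.15,0],"fingers":0.95}]}}

```text
clock: 27.35
position: [0.5068, 0.3016, 0.0667]
ee_rot: [-0.256, 0.92, 0.079, 0.285]
ft_force: [0.1, 0.1, -0.3]
grip_width: 0.113
grasp_force: 25.2
```

```bash
python3 s.py
python3 - <<'E'
from h import *
a=camera("side"); cv2.imwrite("pics/x8.png",cv2.resize(a["color"][90:240,150:350],(800,600))[...,::-1])
print(Ro.from_quat(get_obs()["ee_rot"]).as_matrix().round(3))
E
```

```text
t 27.5 [0.507  0.3022 0.0674] keyang 337.25 mean [-1.5500e-01 -9.5000e-02 -2.6900e-01 -3.3900e-01  5.3900e-01 -1.1000e-02
  7.5000e-01 -1.9170e+00 -1.7500e-01  1.1000e-01  2.5199e+01] mz [ 0.029  0.022 -0.05  -0.045] tau7 [-0.469 -0.18  -0.049 -0.001] j [ 0.03  0.22 -0.71  2.21  0.89  0.24  0.67]
[[-0.706 -0.517  0.484]
 [-0.427  0.856  0.292]
 [-0.565 -0.    -0.825]]
```

View pics/x8.png

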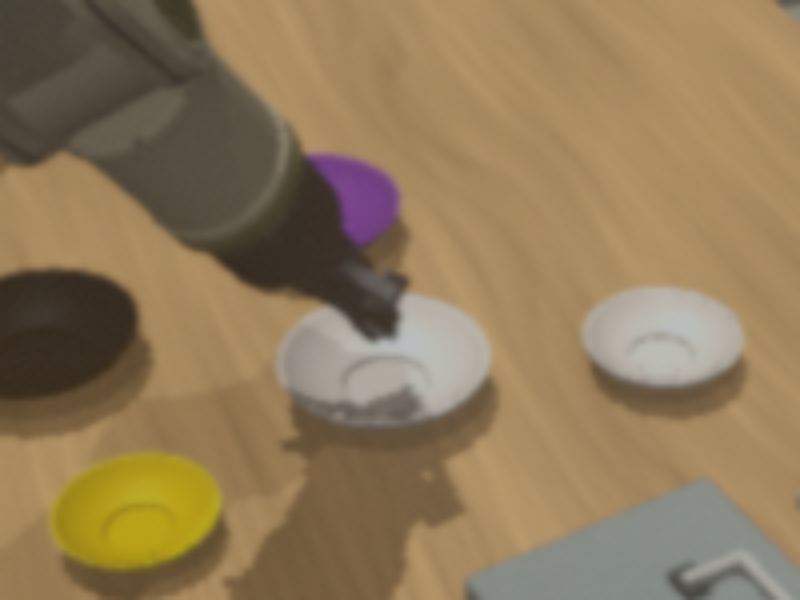

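The jaws with the key are over the white dish at (380,320). Lowering gently.

Request:
{"method": "move_arm", "body": {"plan": [{"delta_pos":[0.0044,0,0.0063],"turn":[0,0,0],"fingers":0.95},{"delta_pos":[0.0088,0,0.0125],"turn":[0,0,0],"fingers":0.95},{"delta_pos":[0.0125,0,0.0183],"turn":[0,0,0],"fingers":0.95},{"delta_pos":[0.0155,0,0.0226],"turn":[0,0,0],"fingers":0.95},{"delta_pos":[0.0176,0,0.0258],"turn":[0,0,0],"fingers":0.95},{"delta_pos":[0.0176,0,0.0258],"turn":[0,0,0],"fingers":0.95}]}}

```text
clock: 28.35
position: [0.5066, 0.3025, 0.0419]
ee_rot: [-0.257, 0.92, 0.079, 0.285]
ft_force: [-0.2, -0.8, -0.6]
grip_width: 0.109
grasp_force: 25.2
```

```bash
python3 s.py
```

```text
t 28.5 [0.5067 0.3026 0.0421] keyang 337.22 mean [-1.6000e-02 -4.4800e-01 -6.4600e-01 -3.1300e-01  5.5300e-01  4.0000e-03
  6.8600e-01 -1.3110e+00 -1.3300e-01  1.1000e-01  2.5199e+01] mz [ 0.004  0.001 -0.011  0.021] tau7 [-0.353 -0.138 -0.039 -0.002] j [-0.1   0.26 -0.58  2.23  1.12  0.2   0.44]
```

In the tool's units: 0.0016 m / 0.8 = 0.002, 0.0011 m / 0.8 = 0.0014.

Request:
{"method": "move_arm", "body": {"plan": [{"delta_pos":[0.0008,0,0.001],"turn":[0,0,0],"fingers":0.95},{"delta_pos":[0.0014,0,0.002],"turn":[0,0,0],"fingers":0.95},{"delta_pos":[0.0014,0,0.002],"turn":[0,0,0],"fingers":0.95}]}}

```text
clock: 28.92
position: [0.5066, 0.3025, 0.0399]
ee_rot: [-0.257, 0.92, 0.079, 0.285]
ft_force: [0.4, -0.0, 0.9]
grip_width: 0.11
grasp_force: 25.2
```

```bash
python3 s.py
```

```text
t 29.075 [0.5066 0.3026 0.04  ] keyang 337.21 mean [ 4.6100e-01 -3.0300e-01  2.6200e-01 -3.3900e-01  5.4200e-01 -1.6000e-02
  6.0300e-01 -1.2450e+00 -4.7000e-02  1.1100e-01  2.5199e+01] mz [-0.025 -0.035  0.01  -0.013] tau7 [-0.118 -0.05  -0.017 -0.005] j [-0.11  0.26 -0.56  2.23  1.14  0.2   0.42]
```

In the tool's units: 0.0012 m / 0.8 = 0.0015, 0.0008 m / 0.8 = 0.001.

Request:
{"method": "move_arm", "body": {"plan": [{"delta_pos":[0.0008,0,0.001],"turn":[0,0,0],"fingers":0.95},{"delta_pos":[0.001,0,0.0015],"turn":[0,0,0],"fingers":0.95},{"delta_pos":[0.001,0,0.0015],"turn":[0,0,0],"fingers":0.95}]}}

```text
clock: 29.5
position: [0.5066, 0.3026, 0.0385]
ee_rot: [-0.257, 0.92, 0.079, 0.285]
ft_force: [-0.5, 0.0, 0.0]
grip_width: 0.112
grasp_force: 25.2
```

```bash
python3 s.py
```

```text
t 29.65 [0.5066 0.3026 0.0385] keyang 337.21 mean [ 2.2800e-01 -1.8000e-01 -2.0500e-01 -3.1600e-01  5.3200e-01 -3.0000e-03
  5.8100e-01 -1.1980e+00 -2.5000e-02  1.1100e-01  2.5198e+01] mz [ 0.011 -0.004  0.011 -0.028] tau7 [-0.063 -0.026 -0.009 -0.002] j [-0.12  0.26 -0.56  2.23  1.16  0.2   0.4 ]
```

In the tool's units: 0.0008 m / 0.8 = 0.001, 0.0006 m / 0.8 = 0.0008.

Request:
{"method": "move_arm", "body": {"plan": [{"delta_pos":[0.0004,0,0.0005],"turn":[0,0,0],"fingers":0.95},{"delta_pos":[0.0008,0,0.001],"turn":[0,0,0],"fingers":0.95},{"delta_pos":[0.0008,0,0.001],"turn":[0,0,0],"fingers":0.95}]}}

```text
clock: 30.08
position: [0.5065, 0.3025, 0.0375]
ee_rot: [-0.257, 0.92, 0.079, 0.285]
ft_force: [0.1, -0.2, -0.6]
grip_width: 0.111
grasp_force: 25.2
```

```bash
python3 s.py
```

```text
t 30.225 [0.5066 0.3026 0.0375] keyang 337.21 mean [-3.3500e-01  2.6100e-01 -3.2400e-01 -3.5500e-01  5.7300e-01  1.7000e-02
  5.8100e-01 -1.1660e+00 -2.7000e-02  1.1100e-01  2.5199e+01] mz [ 0.03   0.024  0.019 -0.006] tau7 [-0.066 -0.028 -0.01  -0.003] j [-0.12  0.27 -0.55  2.23  1.17  0.19  0.39]
```

In the tool's units: 0.0006 m / 0.8 = 0.0008, 0.0004 m / 0.8 = 0.0005.

Request:
{"method": "move_arm", "body": {"plan": [{"delta_pos":[0.0004,0,0.0005],"turn":[0,0,0],"fingers":0.95},{"delta_pos":[0.0005,0,0.0008],"turn":[0,0,0],"fingers":0.95},{"delta_pos":[0.0005,0,0.0008],"turn":[0,0,0],"fingers":0.95}]}}

```text
clock: 30.65
position: [0.5066, 0.3025, 0.0368]
ee_rot: [-0.257, 0.92, 0.079, 0.285]
ft_force: [0.6, 1.4, -0.0]
grip_width: 0.116
grasp_force: 25.2
```

```bash
python3 s.py
```

```text
t 30.8 [0.5066 0.3025 0.0368] keyang 337.21 mean [ 6.0300e-01  2.6600e-01 -7.5800e-01 -3.2500e-01  5.3500e-01 -7.0000e-03
  5.6700e-01 -1.1420e+00 -1.3000e-02  1.1200e-01  2.5198e+01] mz [ 0.028 -0.025 -0.001 -0.031] tau7 [-0.032 -0.013 -0.005 -0.001] j [-0.13  0.27 -0.55  2.23  1.18  0.19  0.38]
```

The tip is about a millimetre or less above the floor. Opening slowly.

Request:
{"method": "move_arm", "body": {"plan": [{"delta_pos":[0,0,0],"turn":[0,0,0],"fingers":0.87},{"delta_pos":[0,0,0],"turn":[0,0,0],"fingers":0.84},{"delta_pos":[0,0,0],"turn":[0,0,0],"fingers":0.8},{"delta_pos":[0,0,0],"turn":[0,0,0],"fingers":0.75},{"delta_pos":[0,0,0],"turn":[0,0,0],"fingers":0.7},{"delta_pos":[0,0,0],"turn":[0,0,0],"fingers":0.65},{"delta_pos":[0,0,0],"turn":[0,0,0],"fingers":0.6},{"delta_pos":[0,0,0],"turn":[0,0,0],"fingers":0.6}]}}

```text
clock: 31.85
position: [0.5066, 0.3026, 0.0368]
ee_rot: [-0.257, 0.92, 0.079, 0.285]
ft_force: [0.4, 0.2, -0.5]
grip_width: 0.4
grasp_force: 0.0
```

In the tool's units: -0.15 m / 0.8 = -0.1875, -0.12 m / 0.8 = -0.15.

Request:
{"method": "move_arm", "body": {"plan": [{"delta_pos":[-0.0038,0,-0.0063],"turn":[0,0,0],"fingers":0.6},{"delta_pos":[-0.0125,0,-0.0188],"turn":[0,0,0],"fingers":0.6},{"delta_pos":[-0.025,0,-0.0375],"turn":[0,0,0],"fingers":0.6},{"delta_pos":[-0.05,0,-0.075],"turn":[0,0,0],"fingers":0.6},{"delta_pos":[-0.075,0,-0.1125],"turn":[0,0,0],"fingers":0.6},{"delta_pos":[-0.1,0,-0.15],"turn":[0,0,0],"fingers":0.6},{"delta_pos":[-0.125,0,-0.1875],"turn":[0,0,0],"fingers":0.6},{"delta_pos":[-0.125,0,-0.1875],"turn":[0,0,0],"fingers":0.6},{"delta_pos":[-0.125,0,-0.1875],"turn":[0,0,0],"fingers":0.6}]}}

```text
clock: 32.98
position: [0.5046, 0.3009, 0.2165]
ee_rot: [-0.257, 0.92, 0.079, 0.284]
ft_force: [-0.3, 0.1, -0.0]
grip_width: 0.401
grasp_force: 0.0
```

```bash
python3 s.py
python3 - <<'E'
from h import *
a=camera("scene");b=camera("side")
im=np.hstack([cv2.resize(a["color"][215:305,290:400],(400,330)),cv2.resize(b["color"][130:290,170:360],(400,330))])
cv2.imwrite("pics/x9.png",im[...,::-1])
E
```

```text
t 33.125 [0.5041 0.3013 0.2159] keyang 337.22 mean [-0.365  0.042 -0.71  -0.308  0.492 -0.007 -0.061 -3.041  0.02   0.402
  0.   ] mz [-0.004 -0.019  0.004 -0.007] tau7 [ 0.103  0.014 -0.015 -0.021] j [ 0.5  -0.09 -1.08  2.07 -0.11  0.52  1.59]
```

View pics/x9.png

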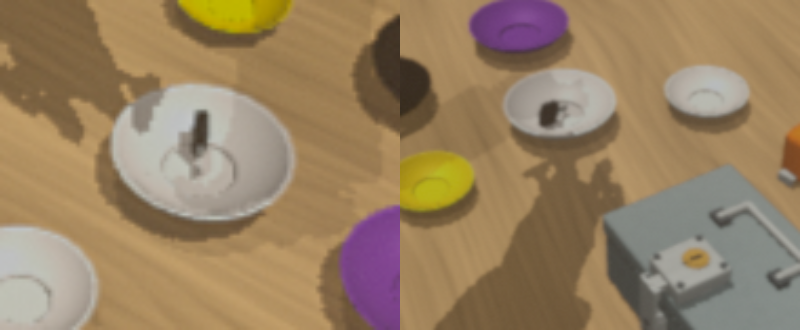

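The key lies in the upright white dish: bow at (200,130) and blade at (197,165) in the left half. The arm is clear, so I'm handing in.

```bash
python3 -c "
from workcell import hand_in
print(hand_in())"
```

```text
the job is handed in; nothing more can be done
None
```

The box is locked: I turned the key until it came up firm at about 0.125 N m, turned it back, drew it out and laid it in the larger white dish; the job was handed in at about 33 s, but the hand-in returned no verdict.

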